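Open the pump head and hold its clamp arm back for a tube change

ROBOT

A 6-joint arm with a two-finger parallel gripper is mounted at the origin on the work surface. World frame = base frame: x ahead of the robot, y to its left, z up, the work surface at z = 0. Lengths are in mm, angles in rad, forces in N, time in s.
With the tool pointing down it reaches from about 275 to 975 mm from the base axis. Payload 8.4 kg.
Tool frame: the origin (TCP) lies between the finger pads; the fingertips stand 22 mm ahead of it and the grasp point (between the pads) lies 3 mm ahead of it; z points along the fingers, y is the direction in which the jaws open and shut (so a half turn about z gives the same grasp; the last joint's range is limited). The gripper opens to 92 mm and grips with 3 to 60 N. Pads are 20 mm wide; open, the fingers measure 128 mm over their backs; the gripper's body (75 mm by 189 mm) begins 69 mm behind the grasp point.
Start: joints at [1.139, 0.353, 1.633, -0, 1.155, -0.002], TCP at [260.43, 568.159, 236.583] pointing down, gripper open.
Joint ranges: [-2.63, 2.63], [-0.92, 2.1], [0.06, 2.66], [-1.3, 4.44], [0, 2.69], [-3.02, 3.02]. Speed limits (rad/s): [2.22, 2.22, 2.79, 3.14, 3.14, 3.14].

INTERFACE

Orientations are given as a unit quaternion [w, x, y, z].
In Python, from workcell import arm gives the robot as it stands.
- The arm moves only by the shell command python3 -m inch 'ROWS' [FORCE]. ROWS is JSON, a list of rows, each an object with "xyz": the shift along the tool's x, y, z in cm, a list of three; "rotation": the turn, a rotation vector about the tool's x, y, z in degrees, a list of three; "grip": the finger opening in cm, from 0 to 9.19. A call has 1 to 20 rows; each row is the pose to reach, as a shift and turn from the pose measured when the call began, along the tool's axes at that moment; what a row does not reach only later rows make up. A row lasts 1/8 s, in which the tool goes at most 62.5 mm and 10.7 degrees, less where a joint would pass 70% of its speed; a pose out of reach is approached as far as the arm can. A call with a gripper value outside its range is refused whole. The fingers move at their own pace and stop on an object; FORCE is the grip in N (left out, the last holds). Time passes only in rows, so rows that repeat a pose let the fingers close. It gives the time, the measured TCP pose, the force and the opening at its end, in the units of the state.
- arm.read_state(): the state, without advancing time (a new reading comes with each control period).
- arm.capture(name): name is "side" or "top"; returns a dict with "image" (400x640x3 uint8, red, green, blue), "mtx" (3x3 intrinsics, pixels), "D" ([k1, k2, p1, p2, k3] as OpenCV has them; the pictures are not rectified), "pose" (4x4, takes a point from camera to world coordinates). Camera axes: x right, y down, z forward; pixel columns grow to the right and rows downward; lengths in mm; the calibration is good to about 2 mm. A picture is of the moment at which its call begins. There is no depth.
- arm.job_done(): hands the job in, once; it reports no verdict.
The state is a dict: "t": time; "q": joint angles; "dq": joint speeds; "joint_efforts": joint torques, N m; "ee_pos": TCP position; "eef_rot": TCP orientation; "force": force on the tool from outside, world axes, zero at the start; "moment": the same for the moment, N m; "gripper_width": opening from 0.0 (shut) to 1.0 (fully open).
Only numpy, scipy, OpenCV 4.12 (cv2) and the standard library are available. Lean on these libraries where they do the work, as an engineer would, in place of code of your own. Each camera call takes 0.05 s, during which the arm holds its last target. There are 200 camera calls.

TASK

Open the head of the bench-top pump so that I can lay in a new tube: lift the clear acrylic guard straight off by its handle, gripping it lightly because it cracks easily, and stand it upright, without dropping it, in the middle of the white paper pad. Then push the thumb tab of the sprung clamp arm back, away from the rotor, until its pawl has clicked over the last tooth, and go a little farther, so that your push and not the pawl holds the arm, but do not ram it into the rubber stop. Finish while still holding the arm pushed back there, and leave everything else on the bench where it is.

Things in the scene. Friction and masses are not known exactly. Their poses are not given: they have to be found in the camera images.
- pump: White peristaltic pump, 245 x 186 x 85 mm, fixed; sloping control panel on its front (-x). Its head lies on the top deck (z 85 mm). Origin: on the bench under the rotor axis; x to the rear, y left, z up. Rotor 64 mm across, top at z 119. Clamp arm lies behind the rotor (+x), pivot on the left, tab on the right; black rubber stop behind it. All moving parts stand inside the guard.
- guard: Clear acrylic box open below, 158 (x) x 176 (y) x 65 mm, 3 mm walls, about 0.22 kg, with a grey bridge handle on top. Stands loose on the pump deck over the head (centre near pump x 34, y -7 mm), about 3 mm clear all round: lift it 70 mm straight up. Brittle: the finger forces on it, both fingers added, must stay under 90 N. Origin: centre of its underside, z up.
- guard_grip (a point): Centre of the guard's handle bar: bar 12 mm thick (guard x), 78 mm long (guard y), 12 mm high, 26 mm above the guard's top, 91 mm above its underside; 20 mm free beneath the bar between its two posts, which are 58 mm apart.
- bench_pad: White paper pad, 220 x 220 x 3 mm, fixed flat on the steel bench, empty. Origin: centre of its underside. Here the guard is stood.
- clamp_arm (a joint): Angle of the clamp arm, rad: 0 closed on the rotor, growing as the tab goes back (+x of the pump, counter-clockwise from above). Sprung shut: 5 N at the tab when closed, 10 N when back or riding a tooth. Starts at 0 or caught on a tooth at 0.14 or 0.24. Past the last click the pawl alone would catch it at 0.34; the rubber stop is touched at 0.46. Hold it between: about 0.40.
- clamp_tab (a point): Middle of the front face (towards the rotor, -x) of the black upright thumb tab on the arm: face 26 mm wide (along the arm), 34 mm high, reaching 14 mm above and 20 mm below this point; tab 10 mm thick. Tab top is 141 mm above the bench, clear above rotor and arm. Its x axis points the way to push and turns with the arm. Seen from the pivot it lies 100 mm along the arm (arm -y) and 4 mm to the rotor's side (arm -x).
- clamp_pivot (a point): Upright pivot axis of the clamp arm, at the head plate's top (91 mm above the bench). In the pump's frame x 44, y 58 mm. The tab swings about it, 100 mm away.
- pawl (a joint): Steel pawl slider at the arm's tip, m: 0 when sprung fully out into a tooth gap, about 0.005 when riding over a tooth. It rides up and clicks down over three teeth by itself as the arm is pushed back; it need not be touched.
- stop: Black rubber stop post, 12 mm across, 16 mm high, on the head plate behind the arm. The arm may touch it but must not press on it with 15 N or more. Origin: centre of its foot.
- timer: White bench timer, 62 x 62 x 18 mm, loose, leave alone. Origin: centre of its underside (so for all below).
- small_jar: Small white jar, 42 mm across, 55 mm high, loose, leave alone.
- buffer_bottle: Reagent bottle, 68 mm across, 135 mm high, loose, leave alone.
- pcr_rack: Low orange 96-hole tube rack, 82 x 124 x 26 mm, loose, leave alone.
- tip_box: Pipette tip box with clear lid, 85 x 122 x 83 mm, loose, leave alone.
- tube_rack: Blue tube rack, 105 x 235 x 55 mm, loose, leave alone.
- kit_carton: White carton, 100 x 170 x 75 mm, loose, leave alone.

How it is judged:
By the outcome, as a careful person would: the job done as asked, in the order asked, and still so for the second after the job is handed in, while the arm keeps its last pose, push and grip.
It also fails if it takes over 54 s, if anything falls off the work surface, if the arm or the gripper's body presses on something with over 40 N, if the wrist force passes 120 N, or if a joint passes its speed limit or range.

## Working session

There is one attempt and no reset: what is moved stays moved. The work goes in short steps, Python scripts to look and compute and a shell command to move; the robot and the scene stay as the last step left them, time stands still between calls to the robot, and variables do not carry over. Pictures are saved under pics/ and viewed, about 8 in all and at most 12, crops included, and the job is handed in when it is done.

```bash
mkdir -p pics; ls
python3 - <<'E'
from workcell import arm
import cv2,numpy as np,pickle
s=arm.read_state();print({k:np.round(v,3).tolist() for k,v in s.items()})
d={}
for n in("side","top"):
    c=arm.capture(n);d[n]=c;cv2.imwrite(f"pics/{n}0.png",c["image"][:,:,::-1]);print(n,c["mtx"],c["D"],np.round(c["pose"],3))
pickle.dump(d,open("cap0.pkl","wb"))
E
```

```text
pics
{'t': 0.0, 'q': [1.139, 0.354, 1.634, -0.0, 1.155, -0.002], 'dq': [-0.0, -0.001, 0.0, 0.002, -0.001, -0.002], 'joint_efforts': [0.0, -59.382, -33.424, 0.07, 0.023, -0.0], 'ee_pos': [260.246, 567.741, 235.855], 'eef_rot': [-0.0, 0.213, 0.977, -0.001], 'force': [-0.036, 0.049, -0.687], 'moment': [0.056, 0.022, 0.033], 'gripper_width': 1.0}
side [[440.09614902   0.         324.53905618]
 [  0.         440.09614902 196.18695432]
 [  0.           0.           1.        ]] [-0.01882936  0.          0.          0.          0.        ] [[ 9.470000e-01 -2.500000e-01  2.010000e-01  1.908850e+02]
 [-3.210000e-01 -7.390000e-01  5.930000e-01 -8.450130e+02]
 [ 0.000000e+00 -6.260000e-01 -7.800000e-01  1.244805e+03]
 [ 0.000000e+00  0.000000e+00  0.000000e+00  1.000000e+00]]
top [[404.39108339   0.         320.09500513]
 [  0.         404.39108339 191.17390448]
 [  0.           0.           1.        ]] [-0.00036511  0.          0.          0.          0.        ] [[ 4.000000e-03 -9.980000e-01  5.800000e-02  4.097030e+02]
 [-1.000000e+00 -3.000000e-03  1.000000e-02  2.147000e+00]
 [-1.000000e-02 -5.800000e-02 -9.980000e-01  1.506291e+03]
 [ 0.000000e+00  0.000000e+00  0.000000e+00  1.000000e+00]]
```

View pics/top0.png

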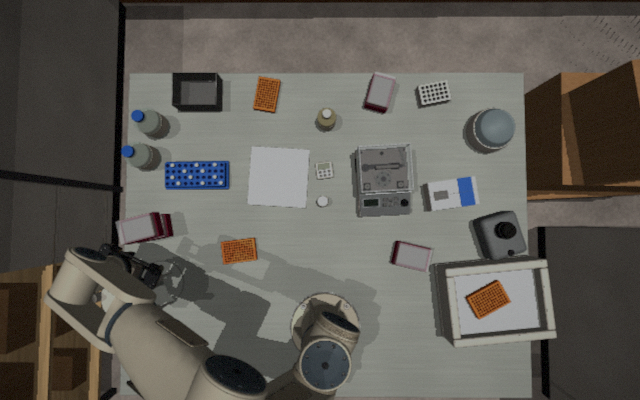

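View pics/side0.png

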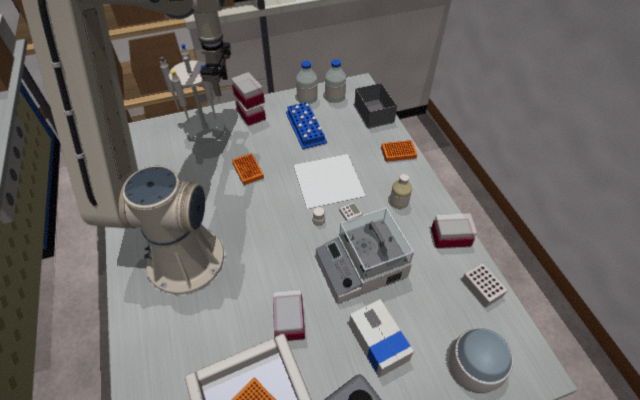

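The top view shows the pump at about (385,178), with the guard over its rear part, and the empty pad at (279,177). The timer is at (324,170) and the jar at (322,201), both between pad and pump. The side view shows the guard around (375,243). I'll enlarge both.

```bash
cat > h.py <<'E'
import cv2,numpy as np,pickle
from workcell import arm
from scipy.spatial.transform import Rotation as R
def ray(c,uv):
    p=cv2.undistortPoints(np.array(uv,float).reshape(-1,1,2),c["mtx"],c["D"]).reshape(-1,2)
    d=np.c_[p,np.ones(len(p))]@c["pose"][:3,:3].T
    return c["pose"][:3,3],d
def plane(c,uv,z):
    o,d=ray(c,uv);return o+d*((z-o[2])/d[:,2])[:,None]
def proj(c,P):
    T=np.linalg.inv(c["pose"]);return cv2.projectPoints(np.array(P,float).reshape(-1,3),cv2.Rodrigues(T[:3,:3])[0],T[:3,3],c["mtx"],c["D"])[0].reshape(-1,2)
def tri(c1,u1,c2,u2):
    o1,d1=ray(c1,u1);o2,d2=ray(c2,u2);out=[]
    for a,b in zip(d1,d2):
        s=np.linalg.lstsq(np.c_[a,-b],o2-o1,rcond=None)[0];p,q=o1+a*s[0],o2+b*s[1];out.append(np.r_[(p+q)/2,np.linalg.norm(p-q)])
    return np.array(out)
def snap(tag):
    d={n:arm.capture(n) for n in("side","top")};pickle.dump(d,open(tag+".pkl","wb"));return d
def load(tag): return pickle.load(open(tag+".pkl","rb"))
def crop(c,x,y,w,h,k): return cv2.resize(c["image"][y:y+h,x:x+w,::-1],None,fx=k,fy=k,interpolation=cv2.INTER_CUBIC)
E
python3 - <<'E'
from h import *
d=load("cap0")
a=crop(d["top"],345,135,80,90,5);b=crop(d["side"],310,205,110,100,3.63)
b=cv2.resize(b,(400,450))if 0 else b
im=np.zeros((450,800,3),np.uint8);im[:a.shape[0],:400]=a;im[:b.shape[0],400:400+b.shape[1]]=b[:, :400]
cv2.imwrite("pics/c0.png",im)
c=d["top"]["image"];g=cv2.inRange(c,(190,190,190),(255,255,255));g[:,:235]=0;g[:,315:]=0;g[:140]=0;g[215:]=0
r=max(cv2.findContours(g,0,2)[0],key=cv2.contourArea);r=cv2.minAreaRect(r);print(r);bx=cv2.boxPoints(r);P=plane(d["top"],bx,3);print(P.round(1),P.mean(0))
c=d["side"]["image"];g=cv2.inRange(c,(190,190,190),(255,255,255));g[:,:280]=0;g[:,375:]=0;g[:145]=0;g[215:]=0
r=max(cv2.findContours(g,0,2)[0],key=cv2.contourArea);ap=cv2.approxPolyDP(r,6,True)[:,0];P=plane(d["side"],ap,3);print(ap.tolist(),P.round(1),P.mean(0))
E
```

```text
Traceback (most recent call last):
ValueError: max() iterable argument is empty
```

View pics/c0.png

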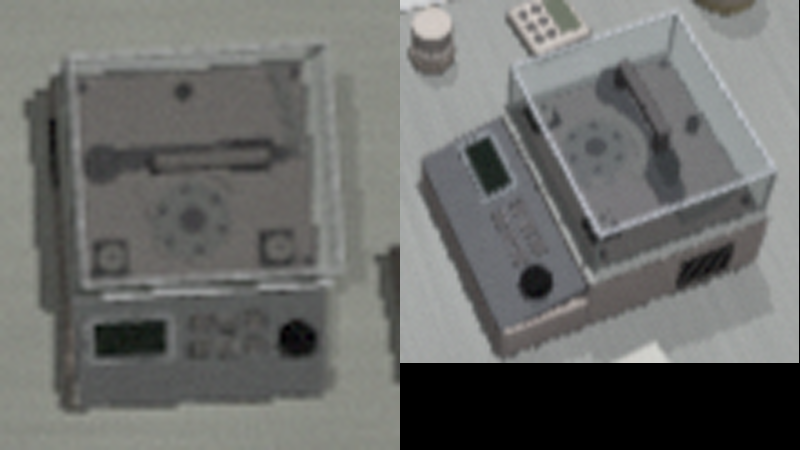

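Left (top view): the handle bar runs from crop (150,160) to (272,155), with the rotor centre at (193,220). Right (side view): the guard's top corners are at (510,65), (672,13), (775,172) and (600,235). The handle is around (645,103).

Run:
```python
from h import *
d=load("cap0");T,S=d["top"],d["side"]
ut=lambda p:np.array(p,float)/5+[345,135]-.4
us=lambda p:(np.array(p,float)-[400,0])/3.63+[310,205]-.36
bar=plane(T,ut([(150,160),(272,155)]),182);print("bar top",bar.round(1),bar.mean(0))
print("rotor",plane(T,ut([(193,220)]),119))
g=plane(S,us([(510,65),(672,13),(775,172),(600,235)]),150);print("guard side",g.round(1),g.mean(0),np.linalg.norm(np.diff(g,axis=0),axis=1))
bs=plane(S,us([(622,66),(662,141)]),182);print("bar side",bs.round(1),bs.mean(0))
print("tri",tri(T,ut([(211,157)]),S,us([(643,103)])))
for n,x0,x1 in(("top",235,315),("side",285,372)):
    im=d[n]["image"];m=np.zeros(im.shape[:2],np.uint8)
    roi=im[140:215,x0:x1];gr=cv2.cvtColor(roi,cv2.COLOR_RGB2GRAY);t,b=cv2.threshold(gr,0,255,cv2.THRESH_OTSU);m[140:215,x0:x1]=b
    r=max(cv2.findContours(m,0,2)[0],key=cv2.contourArea);r=cv2.approxPolyDP(r,.05*cv2.arcLength(r,True),True)[:,0]
    P=plane(d[n],r,3);print(n,t,r.tolist(),P[:,:2].round(0).tolist(),P.mean(0))
st=arm.read_state();M=R.from_quat(np.roll(st["eef_rot"],-1)).as_matrix();print(M.round(3))
```

```text
bar top [[ 567.5 -162.8  182. ]
 [ 571.  -242.9  182. ]] [ 569.25246375 -202.88834052  182.        ]
rotor [[ 533.61928928 -200.05811179  119.        ]]
guard side [[ 484.8 -124.8  150. ]
 [ 635.6 -118.1  150. ]
 [ 649.6 -291.   150. ]
 [ 495.8 -299.   150. ]] [ 566.44563388 -208.24225718  150.        ] [150.90181332 173.5583168  153.93756076]
bar side [[ 562.2 -176.1  182. ]
 [ 564.4 -252.9  182. ]] [ 563.33359762 -214.49375213  182.        ]
tri [[ 570.88620543 -205.2468984   165.33935219    1.47195339]]
top 153.0 [[252, 147], [248, 203], [304, 207], [309, 150]] [[662.0, 274.0], [451.0, 286.0], [437.0, 77.0], [651.0, 60.0]] [550.16939638 174.50042764   3.        ]
side 182.0 [[347, 154], [294, 165], [316, 214], [364, 195]] [[663.0, 272.0], [450.0, 282.0], [457.0, 33.0], [649.0, 59.0]] [554.59619644 161.70247462   3.        ]
[[-0.909  0.417 -0.001]
 [ 0.417  0.909 -0.001]
 [-0.    -0.001 -1.   ]]
```

```bash
python3 -m inch '[{"xyz":[-10,-9.5,-2.5],"rotation":[0,0,10],"grip":9.1},{"xyz":[-20,-19,-2.5],"rotation":[0,0,20],"grip":9.1},{"xyz":[-30,-28.5,-2.5],"rotation":[0,0,31],"grip":9.1},{"xyz":[-40,-38,-2.5],"rotation":[0,0,41],"grip":9.1},{"xyz":[-50,-47.5,-2.5],"rotation":[0,0,52],"grip":9.1},{"xyz":[-60.3,-57.3,-2.5],"rotation":[0,0,62.2],"grip":9.1},{"xyz":[-60.3,-57.3,-2.5],"rotation":[0,0,62.2],"grip":9.1},{"xyz":[-60.3,-57.3,-2.5],"rotation":[0,0,62.2],"grip":9.1},{"xyz":[-60.3,-57.3,-2.5],"rotation":[0,0,62.2],"grip":9.1},{"xyz":[-60.3,-57.3,-2.5],"rotation":[0,0,62.2],"grip":9.1},{"xyz":[-60.3,-57.3,-2.5],"rotation":[0,0,62.2],"grip":9.1},{"xyz":[-60.3,-57.3,-2.5],"rotation":[0,0,62.2],"grip":9.1},{"xyz":[-60.3,-57.3,-2.5],"rotation":[0,0,62.2],"grip":9.1},{"xyz":[-60.3,-57.3,-2.5],"rotation":[0,0,62.2],"grip":9.1},{"xyz":[-60.3,-57.3,-2.5],"rotation":[0,0,62.2],"grip":9.1},{"xyz":[-60.3,-57.3,-2.5],"rotation":[0,0,62.2],"grip":9.1},{"xyz":[-60.3,-57.3,-2.5],"rotation":[0,0,62.2],"grip":9.1},{"xyz":[-60.3,-57.3,-2.5],"rotation":[0,0,62.2],"grip":9.1},{"xyz":[-60.3,-57.3,-2.5],"rotation":[0,0,62.2],"grip":9.1},{"xyz":[-60.3,-57.3,-2.5],"rotation":[0,0,62.2],"grip":9.1}]' 20
python3 - <<'E'
from h import *
d=snap("cap1");st=arm.read_state();print({k:np.round(v,3).tolist() for k,v in st.items() if k in("q","ee_pos","eef_rot","force")})
a=crop(d["top"],345,125,80,90,5);b=crop(d["side"],310,185,110,120,3.63)
im=np.zeros((450,800,3),np.uint8);im[:a.shape[0],:400]=a;im[:b.shape[0],400:400+b.shape[1]]=b[:, :400]
cv2.imwrite("pics/c1.png",im)
print(proj(d["side"],[st["ee_pos"],[569,-204,182]]))
E
```

```text
t: 2.6
ee_pos: [569.7, -204.1, 261.8]
eef_rot: [0.0, 0.687, 0.727, -0.001]
force: [0.1, -0.7, 0.5]
gripper_width: 0.989
{'q': [-0.346, 0.3, 1.651, -0.001, 1.191, -0.401], 'ee_pos': [569.652, -204.267, 261.671], 'eef_rot': [0.0, 0.687, 0.726, -0.001], 'force': [-0.171, -0.01, 1.143]}
[[379.51593096 213.38490946]
 [376.60082919 229.62316591]]
```

View pics/c1.png

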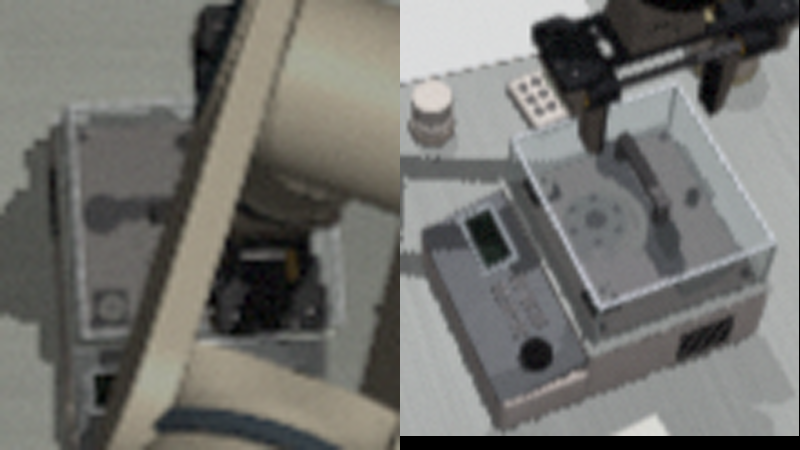

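The side view shows the open fingers, tips at crop (592,148) and (712,108), straddling the bar centred near (644,170). That is within about 4 mm of my prediction along the bar. Descending and gripping at 20 N.

```bash
python3 -m inch '[{"xyz":[-0.2,0,3],"rotation":[0,0,0],"grip":9.1},{"xyz":[-0.2,0,6],"rotation":[0,0,0],"grip":9.1},{"xyz":[-0.2,0,7.5],"rotation":[0,0,0],"grip":9.1},{"xyz":[-0.2,0,8.2],"rotation":[0,0,0],"grip":9.1},{"xyz":[-0.2,0,8.2],"rotation":[0,0,0],"grip":9.1},{"xyz":[-0.2,0,8.2],"rotation":[0,0,0],"grip":4},{"xyz":[-0.2,0,8.2],"rotation":[0,0,0],"grip":4},{"xyz":[-0.2,0,8.2],"rotation":[0,0,0],"grip":4},{"xyz":[-0.2,0,8.2],"rotation":[0,0,0],"grip":4},{"xyz":[-0.2,0,8.2],"rotation":[0,0,0],"grip":2},{"xyz":[-0.2,0,8.2],"rotation":[0,0,0],"grip":2},{"xyz":[-0.2,0,8.2],"rotation":[0,0,0],"grip":2}]' 20
python3 -m inch '[{"xyz":[0,0,0],"rotation":[0,0,0],"grip":0.8},{"xyz":[0,0,0],"rotation":[0,0,0],"grip":0.8},{"xyz":[0,0,0],"rotation":[0,0,0],"grip":0.8},{"xyz":[0,0,0],"rotation":[0,0,0],"grip":0.8},{"xyz":[0,0,0],"rotation":[0,0,0],"grip":0.8}]' 20
```

```text
t: 4.2
ee_pos: [569.7, -206.4, 179.6]
eef_rot: [0.0, 0.687, 0.726, -0.001]
force: [0.4, -0.5, -0.3]
gripper_width: 0.25
t: 4.82
ee_pos: [569.8, -206.4, 179.6]
eef_rot: [0.0, 0.687, 0.726, -0.001]
force: [-0.0, -0.8, -1.0]
gripper_width: 0.128
```

```bash
python3 -m inch '[{"xyz":[0,0,-0.3],"rotation":[0,0,0],"grip":0.5},{"xyz":[0,0,-0.8],"rotation":[0,0,0],"grip":0.5},{"xyz":[0,0,-1.5],"rotation":[0,0,0],"grip":0.5},{"xyz":[0,0,-2.5],"rotation":[0,0,0],"grip":0.5},{"xyz":[0,0,-4],"rotation":[0,0,0],"grip":0.5},{"xyz":[0,0,-5.5],"rotation":[0,0,0],"grip":0.5},{"xyz":[0,0,-7],"rotation":[0,0,0],"grip":0.5},{"xyz":[0,0,-8.5],"rotation":[0,0,0],"grip":0.5},{"xyz":[0,0,-9.5],"rotation":[0,0,0],"grip":0.5},{"xyz":[0,0,-9.5],"rotation":[0,0,0],"grip":0.5},{"xyz":[0,0,-9.5],"rotation":[0,0,0],"grip":0.5}]' 20
python3 - <<'E'
from h import *
d=snap("cap2");st=arm.read_state();print(st["ee_pos"],st["force"],st["moment"])
cv2.imwrite("pics/c2.png",crop(d["side"],270,150,180,160,3.6))
E
```

```text
t: 6.2
ee_pos: [569.5, -206.2, 274.1]
eef_rot: [-0.0, 0.687, 0.726, -0.001]
force: [-0.5, -0.5, -2.6]
gripper_width: 0.129
[ 569.45290927 -206.13013379  273.90723471] [-1.05390054e-03  2.64304609e-01 -1.80614462e+00] [-0.048934    0.09822622  0.02145727]
```

View pics/c2.png

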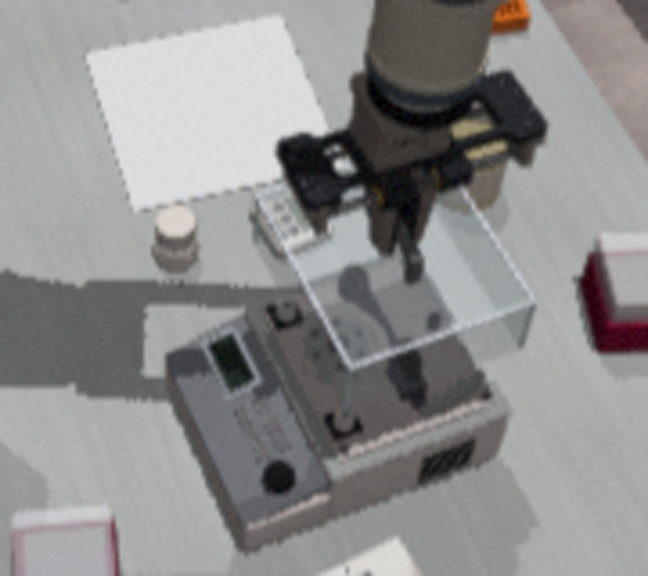

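The guard hangs level in the grip, clear of the pump. Its top corners are at crop (258,187), (533,300) and (350,367). The pad's corners are at (88,55), (280,15) and (135,210).

Run:
```python
from h import *
d=load("cap2");S,T=d["side"],d["top"];u=lambda p:np.array(p,float)/3.6+[270,150]-.36
g=plane(S,u([(258,187),(350,367),(533,300)]),244.4);print(g.round(1),(g[0]+g[2])/2)
p=plane(S,u([(88,55),(280,15),(135,210)]),3);print(p.round(1),(p[1]+p[2])/2)
# line-fit pad in first top image
im=load("cap0")["top"]["image"];gr=cv2.cvtColor(im,cv2.COLOR_RGB2GRAY)[140:215,238:316];_,b=cv2.threshold(gr,0,255,cv2.THRESH_OTSU)
print("mid-threshold",_);c=max(cv2.findContours(b,0,1)[0],key=cv2.contourArea)
r=cv2.minAreaRect(c);P=plane(T,np.array(cv2.boxPoints(r))+[238,140],3);print(r,P.round(1),P.mean(0))
m=cv2.moments(c);print(plane(T,[(m["m10"]/m["m00"]+238,m["m01"]/m["m00"]+140)],3))
# obstacles near pad: small bounding check
print("timer,jar",plane(T,[(324,170),(322,201)],20).round(0).tolist())
```

```text
[[ 488.5 -118.6  244.4]
 [ 494.9 -298.3  244.4]
 [ 649.  -288.   244.4]] [ 568.74307514 -203.26487622  244.4       ]
[[450.  282.8   3. ]
 [664.8 272.7   3. ]
 [435.8  68.5   3. ]] [550.26367876 170.6219961    3.        ]
mid-threshold 153.0
((39.900779724121094, 36.587547302246094), (59.00986099243164, 58.19894027709961), 3.5763344764709473) [[448.3 291.3   3. ]
 [666.4 280.8   3. ]
 [653.   59.5   3. ]
 [435.4  71.8   3. ]] [550.80067505 175.82763511   3.        ]
[[550.37359079 175.16795508   3.        ]]
timer,jar [[574.0, 4.0, 20.0], [459.0, 11.0, 20.0]]
```

```bash
python3 -m inch '[{"xyz":[0.5,0,0],"rotation":[0,0,0],"grip":0.5},{"xyz":[1.5,0,0],"rotation":[0,0,0],"grip":0.5},{"xyz":[3,0.1,0],"rotation":[0,0,0.5],"grip":0.5},{"xyz":[5,0.1,0],"rotation":[0,0,1],"grip":0.5},{"xyz":[7.5,0.1,0],"rotation":[0,0,1.5],"grip":0.5},{"xyz":[10.5,0.1,0],"rotation":[0,0,2],"grip":0.5},{"xyz":[13.5,0.1,0],"rotation":[0,0,2.5],"grip":0.5},{"xyz":[16.5,0.2,0],"rotation":[0,0,3],"grip":0.5},{"xyz":[19.5,0.2,0],"rotation":[0,0,3.5],"grip":0.5},{"xyz":[22.5,0.2,0],"rotation":[0,0,4],"grip":0.5},{"xyz":[25.5,0.2,0],"rotation":[0,0,4.5],"grip":0.5},{"xyz":[28.5,0.2,0],"rotation":[0,0,5],"grip":0.5},{"xyz":[31.5,0.3,0],"rotation":[0,0,5.5],"grip":0.5},{"xyz":[34,0.3,0],"rotation":[0,0,6],"grip":0.5},{"xyz":[36,0.3,0],"rotation":[0,0,6.5],"grip":0.5},{"xyz":[37.2,0.3,0],"rotation":[0,0,6.5],"grip":0.5},{"xyz":[37.7,0.3,0],"rotation":[0,0,6.5],"grip":0.5},{"xyz":[37.7,0.3,0],"rotation":[0,0,6.5],"grip":0.5},{"xyz":[37.7,0.3,0],"rotation":[0,0,6.5],"grip":0.5}]' 20
python3 -m inch '[{"xyz":[0,0,1],"rotation":[0,0,0],"grip":0.5},{"xyz":[0,0,3],"rotation":[0,0,0],"grip":0.5},{"xyz":[0,0,5.5],"rotation":[0,0,0],"grip":0.5},{"xyz":[0,0,8],"rotation":[0,0,0],"grip":0.5},{"xyz":[0,0,10.5],"rotation":[0,0,0],"grip":0.5},{"xyz":[0,0,13],"rotation":[0,0,0],"grip":0.5},{"xyz":[0,0,15],"rotation":[0,0,0],"grip":0.5},{"xyz":[0,0,15.8],"rotation":[0,0,0],"grip":0.5},{"xyz":[0,0,16],"rotation":[0,0,0],"grip":0.5},{"xyz":[0,0,16],"rotation":[0,0,0],"grip":0.5},{"xyz":[0,0,16],"rotation":[0,0,0],"grip":0.5}]' 20
python3 - <<'E'
from h import *
d=snap("cap3");st=arm.read_state();print(st["ee_pos"],st["force"],st["moment"])
cv2.imwrite("pics/c3.png",crop(d["side"],260,130,140,120,4))
E
```

```text
t: 8.68
ee_pos: [551.6, 169.9, 273.7]
eef_rot: [-0.0, 0.727, 0.686, -0.001]
force: [-0.1, -0.2, -2.9]
gripper_width: 0.131
t: 10.05
ee_pos: [551.8, 169.9, 114.4]
eef_rot: [0.0, 0.727, 0.686, -0.0]
force: [0.4, 0.5, -2.3]
gripper_width: 0.132
[551.65908082 169.86742354 114.26916561] [ 0.51075556  0.25328196 -1.76412188] [-0.0472897   0.08175992 -0.02961853]
```

View pics/c3.png

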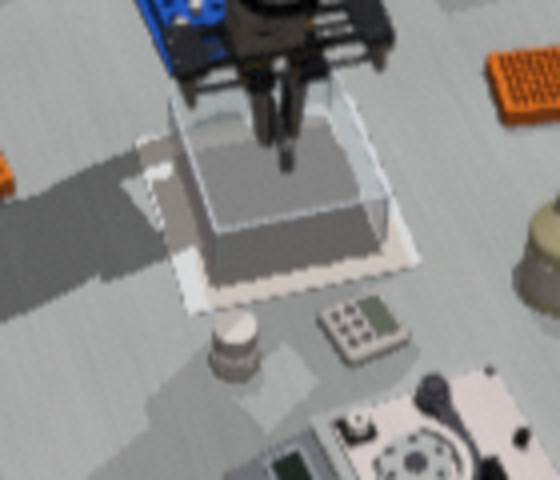

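The guard hovers about 20 mm above the pad. Its near rim corners are at crop (215,225) and (388,198), and the pad's near corners at (193,312) and (420,262).

Run:
```python
from h import *
S=load("cap3")["side"];u=lambda p:np.array(p,float)/4+[260,130]-.375
print(plane(S,u([(170,92),(215,225),(388,198)]),84.7).round(1)); print(plane(S,u([(193,312),(420,262)]),3).round(1))
```

```text
[[478.1 258.2  84.7]
 [468.4  92.8  84.7]
 [620.8  73.8  84.7]]
[[438.7  69.2   3. ]
 [650.6  57.6   3. ]]
```

```bash
python3 -m inch '[{"xyz":[0.3,0,0.3],"rotation":[0,0,0],"grip":0.5},{"xyz":[0.3,0,0.7],"rotation":[0,0,0],"grip":0.5},{"xyz":[0.3,0,1.1],"rotation":[0,0,0],"grip":0.5},{"xyz":[0.3,0,1.4],"rotation":[0,0,0],"grip":0.5},{"xyz":[0.3,0,1.5],"rotation":[0,0,0],"grip":0.5},{"xyz":[0.3,0,1.5],"rotation":[0,0,0],"grip":0.5}]' 20
python3 -m inch '[{"xyz":[0,0,0.05],"rotation":[0,0,0],"grip":0.5},{"xyz":[0,0,0.1],"rotation":[0,0,0],"grip":0.5},{"xyz":[0,0,0.1],"rotation":[0,0,0],"grip":0.5},{"xyz":[0,0,0.15],"rotation":[0,0,0],"grip":0.5},{"xyz":[0,0,0.15],"rotation":[0,0,0],"grip":0.5}]' 20
```

```text
t: 10.9
ee_pos: [551.8, 172.8, 99.2]
eef_rot: [-0.0, 0.727, 0.686, -0.001]
force: [0.6, 0.7, -2.3]
gripper_width: 0.124
t: 11.52
ee_pos: [551.9, 172.9, 98.6]
eef_rot: [0.0, 0.727, 0.686, -0.0]
force: [-3.4, -0.8, 10.0]
gripper_width: 0.128
```

Contact with the pad is at 10 N. Releasing and rising.

```bash
python3 -m inch '[{"xyz":[0,0,-0.05],"rotation":[0,0,0],"grip":0.5},{"xyz":[0,0,-0.05],"rotation":[0,0,0],"grip":1.5},{"xyz":[0,0,-0.05],"rotation":[0,0,0],"grip":2},{"xyz":[0,0,-0.05],"rotation":[0,0,0],"grip":4},{"xyz":[0,0,-0.05],"rotation":[0,0,0],"grip":5},{"xyz":[0,0,-0.05],"rotation":[0,0,0],"grip":5},{"xyz":[0,0,-1],"rotation":[0,0,0],"grip":5},{"xyz":[0,0,-3],"rotation":[0,0,0],"grip":5},{"xyz":[0,0,-6],"rotation":[0,0,0],"grip":5},{"xyz":[0,0,-10],"rotation":[0,0,0],"grip":5},{"xyz":[0,0,-14],"rotation":[0,0,0],"grip":5},{"xyz":[0,0,-17],"rotation":[0,0,0],"grip":5},{"xyz":[0,0,-18],"rotation":[0,0,0],"grip":5}]' 20
python3 - <<'E'
from h import *
d=snap("cap4");print(arm.read_state()["q"])
a=crop(d["side"],290,140,110,150,4);b=crop(d["top"],350,140,75,80,5)
im=np.zeros((600,800,3),np.uint8);im[:,:440]=a[:600];b=b[:,:360];im[:b.shape[0],440:440+b.shape[1]]=b
cv2.imwrite("pics/c4.png",im)
E
```

```text
t: 13.15
ee_pos: [552.8, 173.2, 281.1]
eef_rot: [0.001, 0.727, 0.686, 0.001]
force: [-0.2, 0.9, -0.8]
gripper_width: 0.547
[ 3.01281519e-01  2.42153570e-01  1.68800288e+00 -4.23990494e-04
  1.21013647e+00  3.59929714e-01]
```

View pics/c4.png

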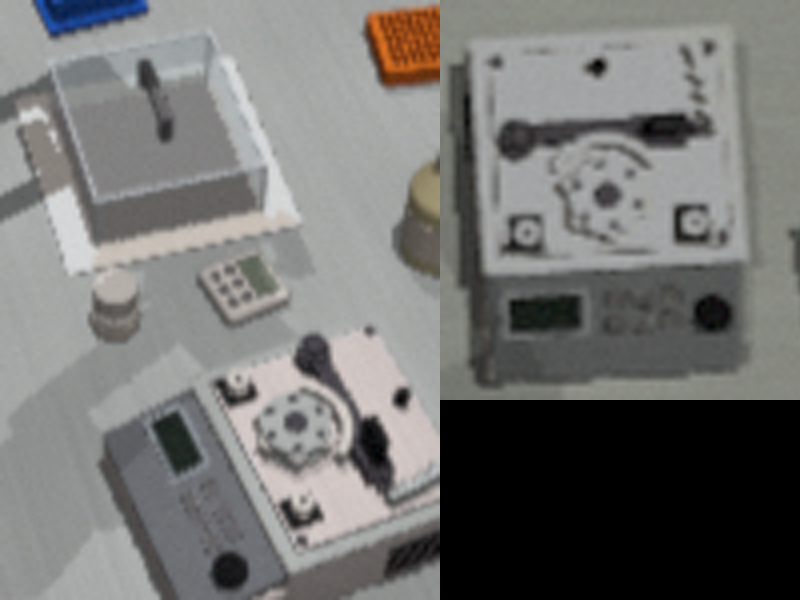

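The guard stands upright on the pad. In the right (top) crop the pivot disk is at (516,138), the arm tip near (712,124), the black tab spans about (640–690,127), the rotor is at (606,195) and the stop at (597,67). In the left (side) crop the tab is around (373,437) and the pivot at (312,352).

Run:
```python
from h import *
d=load("cap4");S,T=d["side"],d["top"]
ut=lambda p:(np.array(p,float)-[440,0])/5+[350,140]-.4
us=lambda p:np.array(p,float)/4+[290,140]-.375
ar=lambda a:np.degrees(np.arctan2(a[1],a[0]))
E=plane(T,ut([(470,40),(730,28),(747,260),(487,270)]),88);print("deck",E.round(1),[round(ar(E[i]-E[j]),1)for i,j in((0,3),(1,2))],[round(ar(E[i]-E[j])-90,1)for i,j in((0,1),(3,2))])
rt=plane(T,ut([(606,195)]),119)[0];rs=plane(S,us([(296,423)]),119)[0];print("rotor",rt,rs)
pt=plane(T,ut([(516,138)]),105)[0];ps=plane(S,us([(312,350)]),105)[0];print("pivot",pt,ps)
tt=plane(T,ut([(665,127)]),141)[0];print("tab top",tt)
st=plane(T,ut([(597,67)]),107)[0];ss=plane(S,us([(403,392)]),107)[0];print("stop",st,ss)
for yaw in(2.5,3.2,4):
  Rz=R.from_euler('z',yaw,degrees=True).as_matrix();print(yaw,"pivot pred",rt+Rz@[44,58,0]);
  v=Rz.T@(tt-pt);print("tab in pump axes from pivot",v,"ang",np.arctan2(v[0],-v[1]))
# dump dark mask of tab, top
im=cv2.cvtColor(T["image"],cv2.COLOR_RGB2GRAY)[158:174,362:410];print(im)
```

```text
deck [[ 646.  -107.8   88. ]
 [ 654.9 -291.1   88. ]
 [ 491.  -301.6   88. ]
 [ 483.3 -119.5   88. ]] [np.float64(4.1), np.float64(3.7)] [np.float64(2.8), np.float64(2.4)]
rotor [ 533.61516733 -198.68536105  119.        ] [ 531.96949558 -206.43921019  119.        ]
pivot [ 574.47735509 -138.38357727  105.        ] [ 573.35251062 -139.72408365  105.        ]
tab top [ 578.0101032  -235.65190394  141.        ]
stop [ 624.05986186 -194.61598389  107.        ] [ 624.29282462 -199.97108827  107.        ]
2.5 pivot pred [ 575.04336462 -138.82131115  119.        ]
tab in pump axes from pivot [ -0.71339911 -97.32984508  36.        ] ang -0.007329574288904485
3.2 pivot pred [ 574.30891367 -138.3196505   119.        ]
tab in pump axes from pivot [ -1.90242466 -97.31386573  36.        ] ang -0.019546879052864796
4 pivot pred [ 573.46211007 -137.75736129  119.        ]
tab in pump axes from pivot [ -3.26095296 -97.27781797  36.        ] ang -0.03350951306881943
[[159 165 163 166 163 163 163 163 162 164 164 165 164 163 164 163 166 164
  160 163 164 163 162 164 163 164 164 164 163 164 163 164 165 
[... 2348 characters left out ...]
148 115 103  99 131 152 161 164 166 165 162 167 164
  163 165 163 164 164 164 165 164 153 149 163 153]
 [117  89  62  71  92 123 152 164 164 156 139 142 164 153 156 161 156 150
  152 155 150 159 164 162 165 147 105  85 120 155 164 163 164 166 163 164
  164 164 166 162 164 163 165 165 151 148 162 157]
 [164 149 120 128 150 162 163 162 165 143 126 165 159 156 161 160 144 136
  145 129 118 150 164 163 165 162 150 118  91 120 155 164 163 162 164 164
  164 164 165 165 163 164 162 163 155 153 164 159]
 [164 166 163 165 161 164 166 165 163 145 123 154 164 164 158 149 153 167
  147 115 129 156 164 165 162 148 150 148 125 112 142 167 166 165 164 164
  163 161 163 165 164 164 162 165 158 156 164 157]]
```

The arm is closed, angle about 0 (a caught tooth would put the tab at least 14 mm farther back). The pivot is at about (574,-139) and the pump yaw about 3.1°, so the tab face should start at about (575,-239) and end at about (614,-231) for 0.40 rad. I'll shut the fingers and approach from the front.

```bash
python3 -m inch '[{"xyz":[-2,0,0],"rotation":[0,0,0],"grip":0},{"xyz":[-6,0.2,1],"rotation":[0,0,-1],"grip":0},{"xyz":[-11,0.4,2],"rotation":[0,0,-2],"grip":0},{"xyz":[-16,0.5,3],"rotation":[0,0,-3],"grip":0},{"xyz":[-21,0.6,3],"rotation":[0,0,-4],"grip":0},{"xyz":[-26,0.7,3],"rotation":[0,0,-5],"grip":0},{"xyz":[-31,0.9,3],"rotation":[0,0,-6],"grip":0},{"xyz":[-36,1,3],"rotation":[0,0,-6.4],"grip":0},{"xyz":[-39.5,1.1,3],"rotation":[0,0,-6.4],"grip":0},{"xyz":[-41,1.1,3],"rotation":[0,0,-6.4],"grip":0},{"xyz":[-41.4,1.1,3],"rotation":[0,0,-6.4],"grip":0},{"xyz":[-41.4,1.1,4],"rotation":[0,0,-6.4],"grip":0},{"xyz":[-41.4,1.1,6],"rotation":[0,0,-6.4],"grip":0},{"xyz":[-41.4,1.1,8],"rotation":[0,0,-6.4],"grip":0},{"xyz":[-41.4,1.1,10],"rotation":[0,0,-6.4],"grip":0},{"xyz":[-41.4,1.1,10],"rotation":[0,0,-6.4],"grip":0},{"xyz":[-41.4,1.1,10],"rotation":[0,0,-6.4],"grip":0}]' 40
python3 - <<'E'
from h import *
d=snap("cap5");st=arm.read_state();print(st["ee_pos"],st["force"],st["gripper_width"])
cv2.imwrite("pics/c5.png",crop(d["side"],320,180,110,110,5))
E
```

```text
t: 15.38
ee_pos: [539.5, -240.3, 179.9]
eef_rot: [0.001, 0.688, 0.726, 0.0]
force: [0.8, -0.1, -0.7]
gripper_width: 0.005
[ 539.81004541 -240.70679945  180.35933944] [0.41256429 0.37335685 0.38632913] 0.00017840639674033455
```

View pics/c5.png

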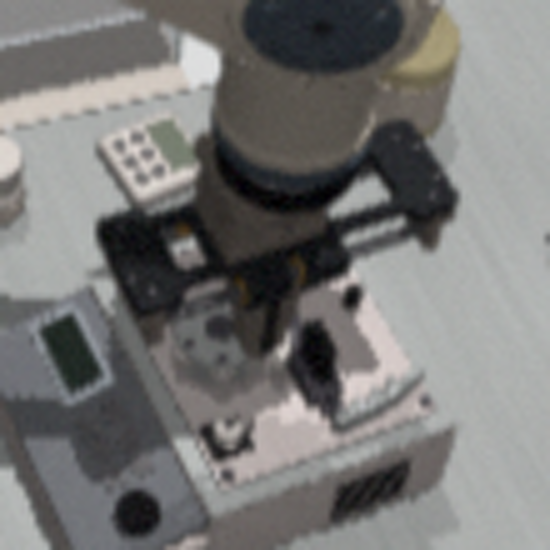

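The shut fingers, tips at about (262,352), are just in front of the tab at (318,345). Lowering and feeling for contact.

```bash
python3 -m inch '[{"xyz":[0,0,1],"rotation":[0,0,0],"grip":0},{"xyz":[0,0,2.2],"rotation":[0,0,0],"grip":0},{"xyz":[0,0,3],"rotation":[0,0,0],"grip":0},{"xyz":[0,0,3.4],"rotation":[0,0,0],"grip":0},{"xyz":[0,0,3.4],"rotation":[0,0,0],"grip":0},{"xyz":[0,0,3.4],"rotation":[0,0,0],"grip":0}]' 40
python3 -m inch '[{"xyz":[0,0.4,0],"rotation":[0,0,0],"grip":0},{"xyz":[0,0.8,0],"rotation":[0,0,0],"grip":0},{"xyz":[0,1.2,0],"rotation":[0,0,0],"grip":0},{"xyz":[0,1.2,0],"rotation":[0,0,0],"grip":0}]' 40
python3 -m inch '[{"xyz":[0,0.2,0],"rotation":[0,0,0],"grip":0},{"xyz":[0,0.4,0],"rotation":[0,0,0],"grip":0},{"xyz":[0,0.4,0],"rotation":[0,0,0],"grip":0}]' 40
python3 -m inch '[{"xyz":[0,0.2,0],"rotation":[0,0,0],"grip":0},{"xyz":[0,0.4,0],"rotation":[0,0,0],"grip":0},{"xyz":[0,0.4,0],"rotation":[0,0,0],"grip":0}]' 40
```

```text
t: 16.23
ee_pos: [540.0, -240.9, 146.6]
eef_rot: [0.001, 0.688, 0.726, 0.001]
force: [-0.3, -0.6, 0.1]
gripper_width: 0.005
t: 16.73
ee_pos: [552.5, -240.2, 146.6]
eef_rot: [0.001, 0.688, 0.726, 0.001]
force: [0.8, -0.0, -0.1]
gripper_width: 0.008
t: 17.1
ee_pos: [556.6, -239.9, 146.6]
eef_rot: [0.001, 0.688, 0.726, 0.001]
force: [1.0, 0.4, -0.4]
gripper_width: 0.004
t: 17.48
ee_pos: [560.7, -239.7, 146.6]
eef_rot: [0.001, 0.688, 0.726, 0.001]
force: [0.0, -1.0, 0.4]
gripper_width: 0.005
```

```bash
for i in 1 2; do :; done; python3 -m inch '[{"xyz":[0,0.2,0],"rotation":[0,0,0],"grip":0},{"xyz":[0,0.2,0],"rotation":[0,0,0],"grip":0}]' 40
python3 -m inch '[{"xyz":[0,0.2,0],"rotation":[0,0,0],"grip":0},{"xyz":[0,0.2,0],"rotation":[0,0,0],"grip":0}]' 40
python3 -m inch '[{"xyz":[0,0.2,0],"rotation":[0,0,0],"grip":0},{"xyz":[0,0.2,0],"rotation":[0,0,0],"grip":0}]' 40
python3 -m inch '[{"xyz":[0,0.2,0],"rotation":[0,0,0],"grip":0},{"xyz":[0,0.2,0],"rotation":[0,0,0],"grip":0}]' 40
```

```text
t: 17.73
ee_pos: [562.8, -239.6, 146.6]
eef_rot: [0.001, 0.688, 0.726, 0.001]
force: [-0.2, -0.1, -0.1]
gripper_width: 0.0
t: 17.98
ee_pos: [563.9, -239.6, 146.5]
eef_rot: [0.001, 0.688, 0.726, 0.0]
force: [-4.6, -0.8, 3.0]
gripper_width: 0.002
t: 18.23
ee_pos: [564.9, -239.5, 146.5]
eef_rot: [-0.0, 0.688, 0.726, -0.001]
force: [-4.9, -0.2, 3.7]
gripper_width: 0.006
t: 18.48
ee_pos: [565.9, -239.5, 146.5]
eef_rot: [-0.001, 0.688, 0.726, -0.001]
force: [-5.6, -0.5, 4.1]
gripper_width: 0.005
```

Contact is at TCP x≈563.3, with about 5 N as expected for the closed spring. Now I'll push along the arc, turning the tool with the arm.

```bash
python3 -m inch '[{"xyz":[-0.05,0.2,0],"rotation":[0,0,-1.5],"grip":0},{"xyz":[-0.1,0.4,0],"rotation":[0,0,-3],"grip":0},{"xyz":[-0.15,0.6,0],"rotation":[0,0,-4.5],"grip":0},{"xyz":[-0.17,0.75,0],"rotation":[0,0,-5.7],"grip":0},{"xyz":[-0.17,0.75,0],"rotation":[0,0,-5.7],"grip":0}]' 40
python3 - <<'E'
from workcell import arm
import numpy as np
s=arm.read_state();print(s["ee_pos"].round(1) if hasattr(s["ee_pos"],"round") else s["ee_pos"],np.round(s["force"],1),np.round(s["moment"],2))
E
```

```text
t: 19.1
ee_pos: [571.5, -240.6, 146.4]
eef_rot: [-0.003, 0.65, 0.76, -0.002]
force: [-8.5, 0.5, 7.3]
gripper_width: 0.004
[ 571.5 -240.6  146.4] [-8.5  0.5  7.3] [-0.04  1.59 -0.02]
```

There is an odd upward force of 7 N. I'll lift slightly to see whether it is friction.

```bash
python3 -m inch '[{"xyz":[0,0.1,-0.1],"rotation":[0,0,0],"grip":0},{"xyz":[0,0.1,-0.1],"rotation":[0,0,0],"grip":0}]' 40
python3 -m inch '[{"xyz":[0,0.1,-0.1],"rotation":[0,0,0],"grip":0},{"xyz":[0,0.1,-0.1],"rotation":[0,0,0],"grip":0}]' 40
```

```text
t: 19.35
ee_pos: [570.8, -240.4, 146.8]
eef_rot: [-0.004, 0.65, 0.76, -0.003]
force: [-6.3, -1.3, 0.9]
gripper_width: 0.004
t: 19.6
ee_pos: [570.2, -240.4, 147.1]
eef_rot: [-0.006, 0.65, 0.76, -0.004]
force: [-5.6, -2.7, -1.0]
gripper_width: 0.004
```

It was friction. Continuing along the arc, commanding about 2 mm of lead for the arm's compliance.

```bash
python3 -m inch '[{"xyz":[-0.05,0.25,0],"rotation":[-0.8,0,0],"grip":0},{"xyz":[-0.1,0.5,0],"rotation":[-0.8,0,-1],"grip":0},{"xyz":[-0.15,0.8,0],"rotation":[-0.8,0,-2.5],"grip":0},{"xyz":[-0.2,1.1,0],"rotation":[-0.8,0,-4],"grip":0},{"xyz":[-0.2,1.4,0],"rotation":[-0.8,0,-5.7],"grip":0},{"xyz":[-0.2,1.7,0],"rotation":[-0.8,0,-7],"grip":0},{"xyz":[-0.2,2,0],"rotation":[-0.8,0,-8.5],"grip":0},{"xyz":[-0.2,2.3,0],"rotation":[-0.8,0,-10],"grip":0},{"xyz":[-0.2,2.5,0],"rotation":[-0.8,0,-11.4],"grip":0},{"xyz":[-0.2,2.5,0],"rotation":[-0.8,0,-11.4],"grip":0}]' 40
python3 - <<'E'
from workcell import arm
import numpy as np,cv2
from h import *
s=arm.read_state();q=R.from_quat(np.roll(s["eef_rot"],-1)).as_matrix();print(s["ee_pos"].round(1),s["force"].round(1));print(q.round(3))
E
```

```text
t: 20.85
ee_pos: [592.6, -238.8, 146.5]
eef_rot: [-0.004, 0.572, 0.821, -0.0]
force: [-12.8, -2.9, 7.6]
gripper_width: 0.006
[ 592.6 -238.8  146.5] [-12.8  -2.9   7.6]
[[-0.347  0.938 -0.006]
 [ 0.938  0.347  0.004]
 [ 0.006 -0.005 -1.   ]]
```

```bash
python3 -m inch '[{"xyz":[-0.05,0.5,0],"rotation":[-0.3,0,-1],"grip":0},{"xyz":[-0.1,0.8,0],"rotation":[-0.3,0,-2.5],"grip":0},{"xyz":[-0.1,1,0],"rotation":[-0.3,0,-4],"grip":0},{"xyz":[-0.1,1.2,0],"rotation":[-0.3,0,-5.7],"grip":0},{"xyz":[-0.1,1.2,0],"rotation":[-0.3,0,-5.7],"grip":0},{"xyz":[-0.1,1.2,0],"rotation":[-0.3,0,-5.7],"grip":0}]' 40
python3 - <<'E'
from h import *
d=snap("cap6");s=arm.read_state();print(s["ee_pos"].round(1),s["force"].round(1),s["eef_rot"].round(3))
cv2.imwrite("pics/c6.png",np.hstack([crop(d["side"],350,210,80,80,5),crop(d["top"],355,140,70,80,5)]))
E
```

```text
t: 21.6
ee_pos: [602.7, -236.4, 146.6]
eef_rot: [-0.003, 0.53, 0.848, 0.001]
force: [-8.5, -4.2, 5.5]
gripper_width: 0.009
[ 602.6 -236.4  146.6] [-7.4 -3.5  5.6] [-0.004  0.53   0.848  0.001]
```

View pics/c6.png

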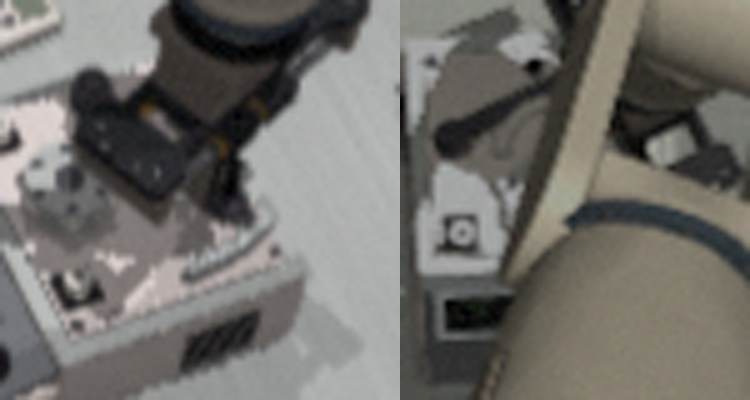

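The side view shows the fingers holding the tab back, and the top view shows the arm swung from its pivot at (457,137) to about (545,93). I'll measure the angle numerically against the closed picture.

Run:
```python
from h import *
P=np.array([574,-138.7])
def ang(tag,guess):
    T=load(tag)["top"];g=cv2.cvtColor(T["image"],cv2.COLOR_RGB2GRAY).astype(np.float32)
    g=255-g
    best=[]
    for r in np.arange(24,56,4):
        a=np.arange(guess-.2,guess+.2,.004)
        pts=np.c_[P[0]+r*np.sin(a),P[1]-r*np.cos(a),np.full(len(a),102)]
        uv=proj(T,pts).astype(np.float32);v=cv2.remap(g,uv[:,0].copy(),uv[:,1].copy(),1)[:,0]
        w=np.clip(v-np.max(v)+35,0,None);best.append(((a*w).sum()/w.sum()))
    return np.round(best,3)
a=ang("cap4",.06);b=ang("cap6",.45);print(a,b,np.median(a),np.median(b),np.median(b-a))
```

```text
[0.032 0.058 0.11  0.13  0.146 0.179 0.18  0.18 ] [0.473 0.472 0.488 0.505 0.523 0.537 0.55  0.549] 0.138 0.514 0.376
```

```bash
python3 -m inch '[{"xyz":[0,0.25,-0.03],"rotation":[-0.3,0,-0.5],"grip":0},{"xyz":[0,0.3,-0.03],"rotation":[-0.3,0,-0.5],"grip":0},{"xyz":[0,0.3,-0.03],"rotation":[-0.3,0,-0.5],"grip":0},{"xyz":[0,0.3,-0.03],"rotation":[-0.3,0,-0.5],"grip":0},{"xyz":[0,0.3,-0.03],"rotation":[-0.3,0,-0.5],"grip":0},{"xyz":[0,0.3,-0.03],"rotation":[-0.3,0,-0.5],"grip":0}]' 40
python3 - <<'E'
from h import *
d=snap("cap7");s=arm.read_state();print(s["t"],s["ee_pos"].round(1),s["force"].round(1),s["eef_rot"].round(3))
p=s["ee_pos"][:2]-[574,-138.7]
n=np.hypot(*p);print("theta kin",np.arctan2(p[0],-p[1])+np.arcsin(16.1/n)-np.radians(3.1))
cv2.imwrite("pics/c7.png",d["side"]["image"][100:400,200:560,::-1].repeat(2,0).repeat(2,1))
E
```

```text
t: 22.45
ee_pos: [603.5, -236.1, 146.7]
eef_rot: [-0.003, 0.526, 0.85, 0.002]
force: [-7.5, -6.0, 3.0]
gripper_width: 0.006
22.55 [ 603.5 -236.1  146.7] [-7.8 -4.5  3.2] [-0.003  0.526  0.85   0.002]
theta kin 0.3991131177326505
```

View pics/c7.png

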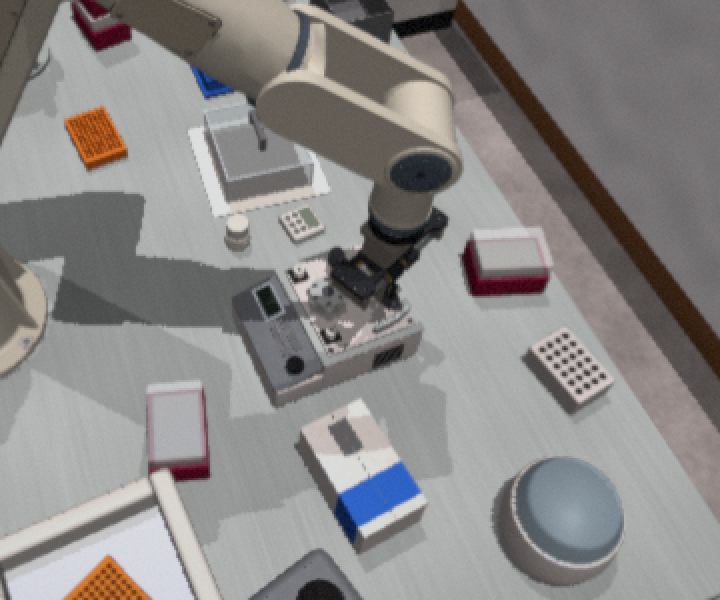

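The guard is upright on the pad, everything else is where it was, and the tab is held at about 0.40 rad with about 9 N, so the stop is not loaded. Handing in.

```bash
python3 -c "
from workcell import arm
print(arm.job_done())"
```

```text
the job is handed in; nothing more can be done
None
```

I lifted the guard straight off by its handle with a 20 N grip and stood it upright on the pad. I then pushed the clamp tab back and handed the job in while still holding it there, at about 22.6 s.

- **Guard:** the last picture shows it upright on the pad, away from the pad's edges. It touched down with about 10 N. My two camera views put the pad's centre about 5 mm apart in y, so it should be centred to within a few millimetres.
- **Clamp arm angle:** the tool position gives 0.40 rad, starting from contact with the arm closed. The last top-view measurement was rough. It gave about 0.38 rad, taken when the tool position read about 0.39, before a final push of about 1 mm.
- **Last click:** I inferred the click rather than saw it. The push force fell from about 13 N near 0.29 rad to about 9 N.
- **Stop:** the final push was about 9 N, which the spring alone explains, so the stop should not be loaded.
- **Sideways effects:** friction of the fingers on the tab put an upward force of up to about 8 N on the tool, and about 3 N remained at the end.
- **Everything else:** nothing else on the bench looks moved in the last picture. I judged that by eye.

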